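# Run the bearing under the guard and set the hold-down lever

### The arm

A 7-joint arm with a two-finger parallel gripper is mounted at the origin on a cart in front of the work surface, level with it; the furniture and walls round the work are solid. World frame = base frame: x ahead of the robot, y to its left, z up, the work surface at z = 0. Lengths are in m, angles in rad, forces in N, time in s.
With the tool pointing down it reaches from about 0.425 to 0.95 m from the base axis. Payload 16.7 kg.
Tool frame: the origin (TCP) lies between the finger pads; the fingertips stand 8 mm ahead of it and the grasp point (between the pads) lies 11 mm behind it; z points along the fingers, y is the line along which they close (so a half turn about z gives the same grasp; the last joint's range is limited). The gripper opens to 94 mm and grips with 3 to 60 N. Pads are 16 mm wide; open, the fingers measure 119 mm over their backs; the gripper's body (75 mm by 177 mm) begins 78 mm behind the grasp point.
Start: joints at [1.159, 0.426, 0.074, 1.606, -0.034, 1.111, -0.067], TCP at [0.175, -0.652, 0.213] pointing down, gripper open.
Joint ranges: [-2.85, 2.85], [-0.5, 2.14], [-1.23, 1.37], [0.21, 2.46], [-1.02, 4.16], [0.16, 2.05], [-2.73, 2.73]. Speed limits (rad/s): [1.89, 1.89, 2.39, 2.39, 3.01, 3.01, 3.01].

### API

Orientations are given as a 3x3 rotation matrix whose columns are the frame's x, y, z axes.
In Python, from cell import get_state, imaging, order, models gives the robot as it stands. The module is installed in compiled form; this text tells all that it offers.
- The arm moves only by the shell command python3 -m handwheel 'ROWS'. ROWS is JSON, a list of rows, each a list of 7 numbers: the shift along the tool's x, y, z in mm, then the turn, a rotation vector about the tool's x, y, z in rad, then the finger opening in mm, from 0 to 94. In form: [[tx, ty, tz, rx, ry, rz, jaw], ...]. A call has 1 to 5 rows; each row shifts and turns the commanded pose from where the row before left it, along the tool's axes as they then stand; what a row does not reach is not made up. A row lasts 1/8 s, in which the tool goes at most 62.5 mm and 10.7 degrees, less where a joint would pass 70% of its speed; a pose out of reach is approached as far as the arm can. A call with a gripper value outside its range is refused whole. The fingers move at their own pace and stop on an object; the grip force is fixed at half the most. Time passes only in rows, so rows that do not move let the fingers close. It gives the time, the measured TCP pose, the force, the opening and the grip force at its end, in the units of the state.
- get_state(): the state, without advancing time (a new reading comes with each control period).
- imaging.camera(name): name is "side" or "top" or "wrist"; returns a dict with "color" (420x560x3 uint8, red, green, blue), "intrinsics" (3x3 intrinsics, pixels), "view" (4x4, takes a point from world to camera coordinates). Camera axes: x right, y down, z forward; pixel columns grow to the right and rows downward; lengths in m; the calibration is good to about 2 mm. A picture is of the moment at which its call begins. There is no depth.
- order.job_done(): hands the job in; it is judged then, once.
Trained networks look in a picture, given as the dict that the camera call returned (one of the last four; its "shot" number tells which), for a name from the list of things; names that differ only in an ending like _2 or _b are one class to them, and where a whole thing is asked for, a point or a joint stands for the part that bears it (a point fixed in the world has none). Each returns a list of dicts, best first, with "p" (0 to 1); they miss things now and then, are a little off and sometimes report something else, mostly with a low value. They report only what shows in the picture. A call takes as long as a camera call.
- models.boxes_of(picture, name): "point" ([column, row] as shares, 0 to 1, of the picture: columns of its width, rows of its height, amid what is visible of it).
- models.cut_out(picture, name): "mask" (420x560 bool, what is visible of it) and "point" ([column, row] as shares, 0 to 1, of the picture: columns of its width, rows of its height, amid what is visible of it).
The state is a dict: "clock": time; "qpos": joint angles; "qd": joint speeds; "joint_torque": joint torques, N m; "position": TCP position; "eef_rot": TCP orientation; "ft_force": force on the tool from outside, world axes, zero at the start; "torque": the same for the moment, N m; "opening": opening from 0.0 (shut) to 1.0 (fully open); "finger_force": force on a finger pad.
Only numpy, scipy, OpenCV 4.12 (cv2) and the standard library are available. Lean on these libraries where they do the work, as an engineer would, in place of code of your own. Each camera call takes 0.05 s, during which the arm holds its last target. There are 200 camera calls.

### The job

Push the carriage with the bearing fully home under the guard by its upright plate, then reach down through the guard's top window and press the hold-down lever all the way down; it stays where it is left. Do it with fingertips only: grip or lift nothing, never touch the guard or the bearing, and leave the loose parts beside the fixture alone.

Things in the scene. Friction and masses are not known exactly. Their poses are not given: they have to be found in the camera images.
- fixture: bench fixture fixed to the bench: dark steel base plate, 10 mm thick, with a grey sheet-metal guard box, a sliding carriage and a lever. Origin on the bench top under the centre of the guard's window. Its +x is the direction in which the carriage is pushed home, z is up. Base: x = -190 to +95 mm, y = -75 to +75 mm. Guide rails 24 mm high run at y = +/-54 mm
- guard: the guard: a fixed grey sheet-metal box over the rear of the fixture, same origin and axes as the fixture; x = -57 to +95 mm, y = -75 to +75 mm, top at z = 100 mm (rim of the window 101 mm). Its top has a square window, 84 mm clear both ways; its front (-x) is open below z = 63 mm so the carriage can enter. Must not be touched
- window (a point): centre of the window, in the plane of the guard's top, 100 mm above the bench; axes as the fixture
- carriage (a joint): travel of the carriage along the fixture's +x in m: 0 = pulled out (start), 0.070 = fully home against its stop. Slides with about 3.5 N of friction and stays where it is left
- push_face (a point): point on the face to push (-x side) of the carriage's upright aluminium plate, at mid width, 85 mm above the bench. Plate: 70 mm wide (fixture y), 7 mm thick, top 104 mm above the bench, outside the guard; this face is at fixture x = -144 mm when pulled out, -74 mm when home (its back then 10 mm short of the guard). Push toward +x
- nest (a point): centre of the bearing's seat on the carriage, 20 mm above the bench, between four small pins; moves with the carriage, under the window centre when home
- bearing: loose ball bearing, 84 mm across, 16 mm thick, lying flat between the four pins of the carriage; origin at the centre of its underside, 20 mm above the bench; rides along with the carriage, not to be touched or lifted
- lever (a joint): hold-down lever inside the guard, in rad: 0 = up (starts at 0 to 0.04), 0.30 = fully down at its stop. It takes about 6 N at the pad to move and stays where it is left. The lever is hinged near the guard's back, at fixture x = 74 mm, z = 66 mm, and reaches toward -x
- lever_pad (a point): centre of the ribbed top of the lever's steel pad (34 mm along x by 30 mm along y), the place to press; fixture x about -10 mm, y = 0; 88 mm above the bench when up (12 mm below the guard's top), about 63 mm when fully down. Presses downward (world -z); moves only about 1 mm in x
- race_ring: loose steel ring 33 mm across, 16 mm high, lying on the bench beside the fixture; origin at centre of underside; leave alone
- screwdriver: loose red screwdriver about 182 mm long, 28 mm high, lying on the bench beside the fixture; leave alone
- pivot: loose grey metal block 18 x 20 x 28 mm standing on the bench beside the fixture; leave alone

How it is judged:
On the way, in this order (a step that is already met when the one before it is completed fails the run):
1. the carriage is fully home (within 4 mm of its stop) (value of joint carriage above 0.066 m), for 0.2 s.
2. the lever is all the way down (within 0.03 rad of its stop) (value of joint lever above 0.27 rad), for 0.2 s.
At the end, for the whole second after the job is handed in: the carriage is home (joint over 0.066 m of 0.070), the lever is down (joint over 0.27 rad of 0.30), and the bearing lies flat and still in its nest (within 8 mm, 0.1 rad) (value of joint carriage above 0.066 m and value of joint lever above 0.27 rad and distance between bearing and nest below 0.008 m and angle between bearing's own z axis and vertical below 0.1 rad and linear speed of bearing below 0.02 m/s); the robot touches nothing.
It fails at once if the robot touches the guard (contact force between any of the fingers, the arm and guard above 0.5 N).
It fails at once if the upright plate is gripped (contact force between the fingers and carriage_c7 above 0.5 N).
It fails at once if the bearing is touched by the robot, or lifted off the carriage (contact force between any of the fingers, the arm and bearing above 0.5 N or z of bearing in the frame of nest above 0.008 m).
It fails at once if the lever is pressed before the carriage is home (value of joint lever above 0.12 rad and value of joint carriage below 0.06 m).
It fails at once if a loose part beside the fixture is disturbed (distance of any of race_ring, screwdriver, pivot from where it was at the start of the episode above 0.02 m).
It also fails if it takes over 45 s, if anything falls off the work surface, if the arm or the gripper's body presses on something with over 40 N, if the wrist force passes 120 N, or if a joint passes its speed limit or range.

## Working session

There is one attempt and no reset: what is moved stays moved. The work goes in short steps, Python scripts to look and compute and a shell command to move; the robot and the scene stay as the last step left them, time stands still between calls to the robot, and variables do not carry over. Pictures are saved under pics/ and viewed, at most 10 in all, crops included, and the job is handed in when it is done.

```bash
mkdir -p pics
python3 - <<'E'
from cell import get_state, imaging, models
import cv2, numpy as np
s=get_state(); print(s['clock'],s['position'],np.round(s['eef_rot'],3),s['opening'])
for n in ['side','top']:
    p=imaging.camera(n); cv2.imwrite(f'pics/{n}0.png',p['color'][:,:,::-1])
    print(n,p['intrinsics'].tolist(),np.round(p['view'],4).tolist())
    for k in ['push_face','lever_pad','window','bearing','guard','fixture','race_ring','screwdriver','pivot']:
        try:
            r=models.boxes_of(p,k); print(k,[(np.round(np.array(d['point'])*[560,420],1).tolist(),round(d['p'],2)) for d in r[:2]])
        except Exception as e: print(k,e)
E
```

```text
0.0 [ 0.17519444 -0.65143468  0.21280538] [[ 0.966  0.26  -0.   ]
 [ 0.26  -0.966  0.001]
 [-0.    -0.001 -1.   ]] 1.0011423054219135
side [[477.06087064877573, 0.0, 279.4745160406072], [0.0, 477.06087064877573, 204.96198360451146], [0.0, 0.0, 1.0]] [[0.9927, -0.1197, -0.0137, -0.4948], [-0.0921, -0.6811, -0.7263, 0.1218], [0.0776, 0.7223, -0.6872, 0.854], [0.0, 0.0, 0.0, 1.0]]
push_face [([254.2, 209.5], 0.79)]
lever_pad []
window [([316.7, 237.0], 0.82)]
bearing [([283.6, 234.9], 0.63)]
guard [([318.1, 242.3], 0.85), ([212.7, 267.3], 0.36)]
fixture [([246.7, 215.3], 0.77)]
race_ring [([210.6, 267.6], 0.61)]
screwdriver [([280.8, 366.9], 0.68)]
pivot []
top [[403.37966882802834, 0.0, 273.61615155093136], [0.0, 403.37966882802834, 213.70337743800965], [0.0, 0.0, 1.0]] [[-0.0593, -0.9982, -0.0029, 0.0724], [-0.9762, 0.0586, -0.209, 0.5267], [0.2088, -0.0095, -0.9779, 0.8212], [0.0, 0.0, 0.0, 1.0]]
push_face [([283.8, 244.1], 0.87)]
lever_pad [([329.8, 211.4], 0.91), ([317.7, 289.9], 0.21)]
window [([344.1, 193.8], 0.75), ([333.5, 262.9], 0.59)]
bearing [([291.6, 240.3], 0.67), ([312.8, 277.2], 0.53)]
guard [([342.8, 195.9], 0.55)]
fixture [([295.2, 237.6], 0.88)]
race_ring [([322.3, 279.9], 0.51)]
screwdriver [([376.0, 262.7], 0.91)]
pivot []
```

Run:
```python
import cv2
for n in ['side','top']:
    a=cv2.imread(f'pics/{n}0.png')[110:410,150:450]
    cv2.imwrite(f'pics/{n}0c.png',cv2.resize(a,(600,600),interpolation=cv2.INTER_CUBIC))
```

```text
(no output)
```

View pics/side0c.png

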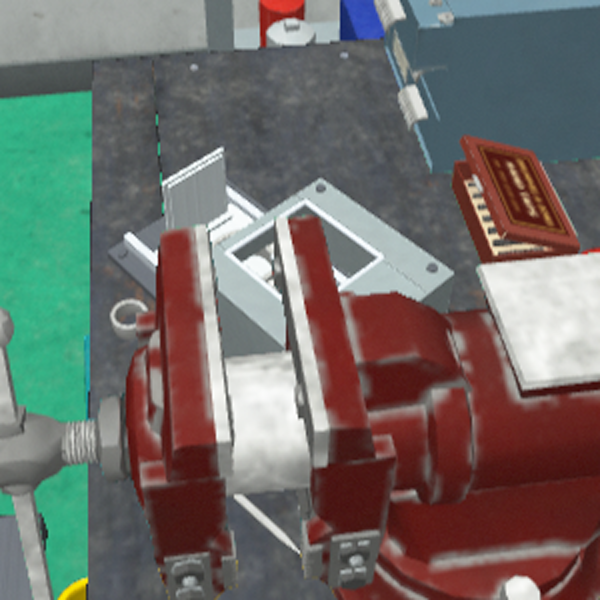

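View pics/top0c.png

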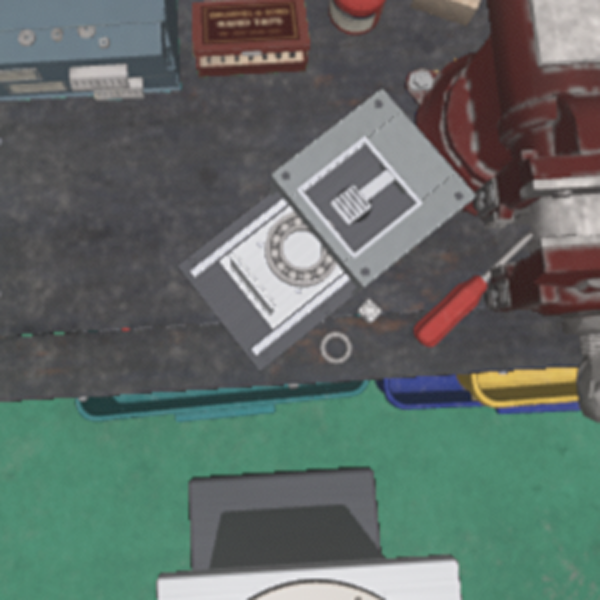

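The top view shows the guard with corners at crop (381,90), (475,197), (364,287) and (272,175), and the window and lever pad near (350,203). The plate is near (252,287) and the carriage moves up-right. The side view is partly hidden by a tall red vise on the -y side, which the arm has to clear. I'll fit the fixture pose from these corners.

```bash
cat > fit.py <<'E'
import numpy as np, cv2
from scipy.optimize import least_squares
from cell import get_state, imaging
cams={n:imaging.camera(n) for n in ['top','side']}
def proj(n,P):
    c=cams[n]; q=(c['view'][:3,:3]@np.atleast_2d(P).T).T+c['view'][:3,3]; u=(c['intrinsics']@q.T).T
    return u[:,:2]/u[:,2:]
def f2w(p,F):
    c,s=np.cos(p[2]),np.sin(p[2]); F=np.array(F,float)/1000
    return np.c_[p[0]+c*F[:,0]-s*F[:,1],p[1]+s*F[:,0]+c*F[:,1],F[:,2]]
E
python3 - <<'E'
from fit import *
T=[((95,75,100),(381,90)),((95,-75,100),(475,197)),((-57,-75,100),(364,287)),((-57,75,100),(272,175)),
((42,42,101),(366,137)),((42,-42,101),(420,203)),((-42,42,101),(300,190)),((-42,-42,101),(352,256)),((-190,75,10),(180,268)),((-190,-75,10),(260,368))]
S=[((95,75,100),(320,180)),((95,-75,100),(453,270)),((-144,35,104),(224,148)),((-144,-35,104),(163,183))]
def res(p,w=1):
    r=[]
    for n,L in (('top',T),('side',S)):
        F=[a for a,b in L]; px=np.array([b for a,b in L])/2+[150,110]-0.25
        r.append((proj(n,f2w(p,F))-px)*(1 if n=='top' else w))
    return np.concatenate(r).ravel()
for w in (1,0):
    o=least_squares(lambda p:res(p,w),[0.6,-0.1,-0.7],loss='soft_l1'); print(o.x,np.degrees(o.x[2])); print(np.round(res(o.x).reshape(-1,2),1).tolist())
E
```

```text
[ 0.52654903 -0.07396604 -0.95254797] -54.57697834782048
[[-0.1, -1.1], [0.4, -1.2], [-0.0, -0.1], [-0.9, -0.2], [-1.3, 1.8], [-1.8, -0.7], [0.8, -0.2], [1.1, -1.9], [-1.6, -0.9], [0.2, 2.0], [67.3, 45.2], [-66.2, 53.5], [-1.9, -1.2], [-1.9, -0.7]]
[ 0.52549702 -0.07455321 -0.95875679] -54.93271791219569
[[0.6, -0.6], [0.8, -0.3], [0.0, 0.4], [-0.6, 0.0], [-0.8, 2.3], [-1.5, -0.0], [1.1, 0.1], [1.3, -1.4], [-1.5, -1.0], [0.0, 2.2], [66.7, 45.9], [-67.4, 53.9], [-2.0, -1.1], [-2.2, -0.7]]
```

Run:
```python
from fit import *
T=[((95,75,100),(381,90)),((95,-75,100),(475,197)),((-57,-75,100),(364,287)),((-57,75,100),(272,175)),
((-190,75,10),(180,268))]
S=[((-57,75,100),(320,180)),((95,75,100),(453,270)),((-144,35,104),(224,148)),((-144,-35,104),(163,183))]
def res(p):
    r=[]
    for n,L in (('top',T),('side',S)):
        F=[a for a,b in L]; px=np.array([b for a,b in L])/2+[150,110]-0.25
        r.append((proj(n,f2w(p,F))-px))
    return np.concatenate(r).ravel()
o=least_squares(res,[0.6,-0.1,-0.9],loss='soft_l1'); print(o.x,np.degrees(o.x[2])); print(np.round(res(o.x).reshape(-1,2),1).tolist())
rects=[((-57,95,-75,75),100),((-42,42,-42,42),101),((-27,7,-15,15),88),((-144,-137,-35,35),104),((-190,95,-75,75),10)]
for n,(x0,y0,w,h) in {'top':(225,145,170,160),'side':(190,170,200,120)}.items():
    k=3.5 if n=='top' else 4
    im=cv2.resize(cams[n]['color'][y0:y0+h,x0:x0+w,::-1],None,fx=k,fy=k,interpolation=cv2.INTER_CUBIC)
    for (a,b,c,d),z in rects:
        q=((proj(n,f2w(o.x,[(a,c,z),(b,c,z),(b,d,z),(a,d,z)]))+.5-[x0,y0])*k).astype(np.int32)
        cv2.polylines(im,[q],True,(0,255,0) if z>95 else (255,0,255),1)
    cv2.imwrite(f'pics/ov_{n}.png',im)
```

```text
[ 0.52600424 -0.07513687 -0.95668538] -54.81403452604398
[[0.7, -0.9], [1.0, -0.7], [0.4, 0.1], [-0.3, -0.2], [-1.2, -1.0], [-0.4, -1.6], [0.6, 1.0], [-1.9, -0.8], [-2.0, -0.4]]
```

View pics/ov_top.png

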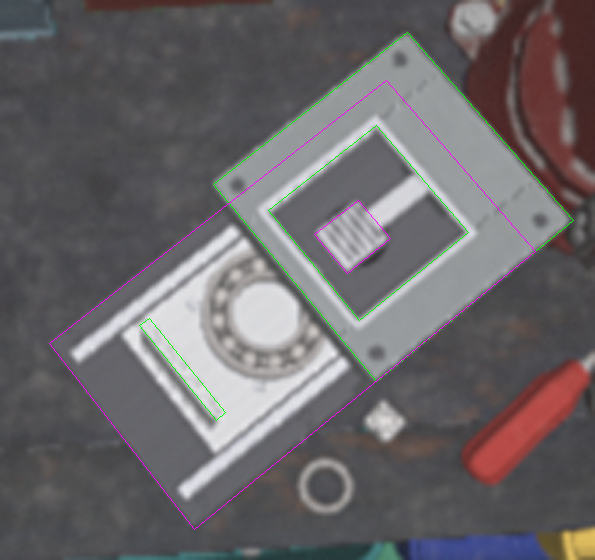

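View pics/ov_side.png

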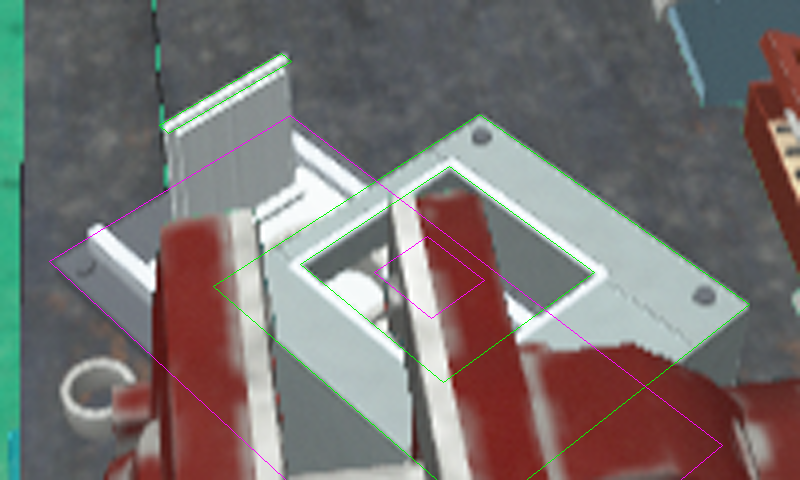

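The fit lines up with both views: fixture origin (0.526, -0.075), yaw -54.8°. Next I need the vise's height and a transit plan.

```bash
cat >> fit.py <<'E'
POSE=np.array([0.5260,-0.0751,-0.9567])
def rows(target_f=None,world=None,n=5,yaw=POSE[2]+np.pi,jaw=0):
    "print n rows from the measured pose to the target TCP (fixture mm or world m), tool down, tool x at yaw"
    from scipy.spatial.transform import Rotation as R
    s=get_state(); p=s['position']; r=R.from_matrix(s['eef_rot'])
    t=f2w(POSE,[target_f])[0] if world is None else np.array(world)
    c,q=np.cos(yaw),np.sin(yaw); G=R.from_matrix(np.array([[c,q,0],[q,-c,0],[0,0,-1]]))
    dv=(r.inv()*G).as_rotvec()/n
    print('dist mm',np.linalg.norm(t-p)*1e3,'deg/row',np.degrees(np.linalg.norm(dv)))
    for i in range(n):
        d=r.inv().apply((t-p)/n)*1e3; print('[%.1f,%.1f,%.1f,%.4f,%.4f,%.4f,%g],'%(*d,*dv,jaw),end=''); r=r*R.from_rotvec(dv)
    print()
E
python3 - <<'E'
from fit import *
def tri(a,b):
    a=np.array(a)/2+[150,110]; b=np.array(b)/2+[150,110]
    o=least_squares(lambda P:np.r_[proj('top',P)[0]-a,proj('side',P)[0]-b],[0.5,-.2,.2]); return o.x.round(3),o.cost
print(tri((487,160),(285,218)),tri((497,187),(300,222)),tri((492,290),(162,232)),tri((490,272),(205,228)))
f=f2w(POSE,[(-190,0,90),(-10,0,88)]);print(f)
rows(world=(0.30,-0.50,0.42),n=5,yaw=np.radians(50))
E
```

```text
(array([ 0.506, -0.167,  0.238]), np.float64(53.128876583389214)) (array([ 0.503, -0.173,  0.237]), np.float64(11.932663003805278)) (array([ 0.416, -0.161,  0.227]), np.float64(11.123994652900224)) (array([ 0.439, -0.161,  0.226]), np.float64(54.19283458607411))
[[ 0.41651816  0.08018595  0.09      ]
 [ 0.5202378  -0.06692706  0.088     ]]
dist mm 285.0328794594828 deg/row 6.989709564661695
[32.0,-22.8,-41.3,-0.0000,-0.0000,-0.1220,0],[34.5,-18.8,-41.3,-0.0000,-0.0000,-0.1220,0],[36.5,-14.4,-41.3,-0.0000,-0.0000,-0.1220,0],[38.0,-9.9,-41.3,-0.0000,-0.0000,-0.1220,0],[38.9,-5.2,-41.3,-0.0000,-0.0000,-0.1220,0],
```

The vise top is at z≈0.23 and its jaws start at y≈-0.165. I'll cross at z≈0.42, push with tool x along -fixture x, then turn the gripper body along world x for the press to keep clear of the vise.

```bash
python3 -m handwheel '[[32,-22.8,-41.3,0,0,-0.122,0],[34.5,-18.8,-41.3,0,0,-0.122,0],[36.5,-14.4,-41.3,0,0,-0.122,0],[38,-9.9,-41.3,0,0,-0.122,0],[38.9,-5.2,-41.3,0,0,-0.122,0]]'
python3 - <<'E'
from fit import *
rows(world=(0.43,-0.28,0.42),n=5,yaw=np.radians(88))
E
```

```text
clock: 1.92
position: [0.3005, -0.4989, 0.4216]
eef_rot: [[0.64, 0.769, 0.0], [0.769, -0.64, -0.0], [-0.0, 0.0, -1.0]]
ft_force: [-0.4, -0.9, 0.1]
opening: 0.503
finger_force: 0.0
dist mm 251.80859881497457 deg/row 7.499473008643203
[49.7,-8.3,0.9,0.0013,0.0006,-0.1309,0],[50.3,-1.7,1.0,0.0013,0.0006,-0.1309,0],[50.1,4.9,1.0,0.0013,0.0006,-0.1309,0],[49.1,11.4,1.0,0.0013,0.0006,-0.1309,0],[47.1,17.7,1.0,0.0013,0.0006,-0.1309,0],
```

```bash
python3 -m handwheel '[[49.7,-8.3,0,0,0,-0.131,0],[50.3,-1.7,0,0,0,-0.131,0],[50.1,4.9,0,0,0,-0.131,0],[49.1,11.4,0,0,0,-0.131,0],[47.1,17.7,0,0,0,-0.131,0]]'
python3 - <<'E'
from fit import *
rows(world=(0.43,0.0,0.42),n=5)
E
```

```text
clock: 2.65
position: [0.4283, -0.2822, 0.4197]
eef_rot: [[0.04, 0.999, -0.0], [0.999, -0.04, -0.0], [-0.0, -0.0, -1.0]]
ft_force: [0.8, -0.5, -0.1]
opening: 0.005
finger_force: 0.0
dist mm 278.81229143581476 deg/row 7.420208732706243
[55.7,-1.9,0.0,0.0002,-0.0001,-0.1295,0],[55.5,5.3,0.0,0.0002,-0.0001,-0.1295,0],[54.4,12.4,0.0,0.0002,-0.0001,-0.1295,0],[52.3,19.3,0.0,0.0002,-0.0001,-0.1295,0],[49.4,25.9,-0.0,0.0002,-0.0001,-0.1295,0],
```

```bash
python3 -m handwheel '[[55.7,-1.9,0,0,0,-0.1295,0],[55.5,5.3,0,0,0,-0.1295,0],[54.4,12.4,0,0,0,-0.1295,0],[52.3,19.3,0,0,0,-0.1295,0],[49.4,25.9,0,0,0,-0.1295,0]]'
python3 - <<'E'
from fit import *
rows(target_f=(-172,0,200),n=5)
E
```

```text
clock: 3.38
position: [0.43, -0.0035, 0.4199]
eef_rot: [[-0.57, 0.822, 0.0], [0.822, 0.57, -0.0], [-0.0, 0.0, -1.0]]
ft_force: [1.3, 0.4, -0.2]
opening: 0.007
finger_force: 0.0
dist mm 229.74817353659702 deg/row 0.0142449292946205
[11.0,7.0,44.1,0.0002,0.0001,-0.0001,0],[11.0,7.0,44.1,0.0002,0.0001,-0.0001,0],[11.0,7.0,44.1,0.0002,0.0001,-0.0001,0],[11.0,7.0,44.1,0.0002,0.0001,-0.0001,0],[11.0,7.0,44.1,0.0002,0.0001,-0.0001,0],
```

```bash
python3 -m handwheel '[[14,8,38,0,0,0,0],[14,8,44,0,0,0,0],[14,8,44,0,0,0,0],[11,8,44,0,0,0,0],[2,3,50,0,0,0,0]]'
python3 - <<'E'
from fit import *
rows(target_f=(-170,0,86),n=3)
im=np.hstack([imaging.camera('top')['color'][150:350,180:440],imaging.camera('side')['color'][110:310,170:430]])
cv2.imwrite('pics/b.png',cv2.resize(im[:,:,::-1],None,fx=1.5,fy=1.5))
E
```

```text
clock: 4.1
position: [0.4281, 0.0606, 0.1988]
eef_rot: [[-0.567, 0.824, 0.001], [0.824, 0.567, 0.0], [-0.001, 0.001, -1.0]]
ft_force: [1.1, -1.0, -0.3]
opening: 0.005
finger_force: 0.0
dist mm 110.37787209881925 deg/row 0.2381707751406917
[0.4,1.7,36.8,-0.0018,-0.0014,-0.0035,0],[0.5,1.6,36.8,-0.0018,-0.0014,-0.0035,0],[0.5,1.6,36.8,-0.0018,-0.0014,-0.0035,0],
```

View pics/b.png

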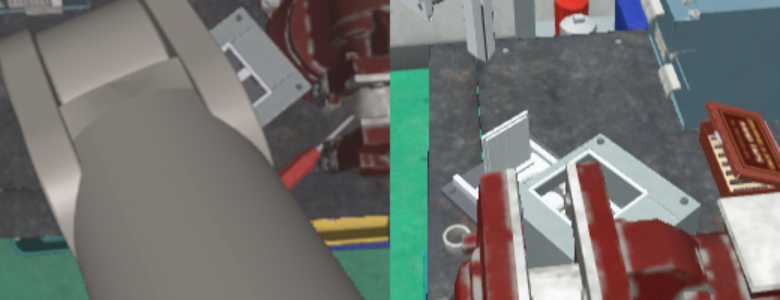

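The side view shows the closed fingertips at (482,50), behind and above the plate at (510,125), with nothing disturbed. Descending next.

```bash
python3 -m handwheel '[[0.4,1.6,37,0,0,0,0],[0.5,1.6,37,0,0,0,0],[0.5,1.6,37,-0.003,-0.003,-0.01,0],[0,0,0,0,0,0,0]]'
python3 - <<'E'
from fit import *
rows(target_f=(-146,0,86),n=4)
rows(target_f=(-82,0,86),n=8)
E
```

```text
clock: 4.8
position: [0.4311, 0.064, 0.0892]
eef_rot: [[-0.576, 0.818, 0.003], [0.818, 0.576, -0.001], [-0.002, 0.002, -1.0]]
ft_force: [-0.2, 0.6, 1.4]
opening: 0.008
finger_force: 0.0
dist mm 22.910787838582056 deg/row 0.08649038604117165
[-5.5,-1.0,1.3,0.0011,0.0010,-0.0002,0],[-5.5,-1.0,1.3,0.0011,0.0010,-0.0002,0],[-5.5,-0.9,1.3,0.0011,0.0010,-0.0002,0],[-5.5,-0.9,1.2,0.0011,0.0010,-0.0002,0],
dist mm 86.26787659745389 deg/row 0.043245193020585826
[-10.8,-0.5,0.7,0.0005,0.0005,-0.0001,0],[-10.8,-0.5,0.7,0.0005,0.0005,-0.0001,0],[-10.8,-0.5,0.7,0.0005,0.0005,-0.0001,0],[-10.8,-0.5,0.6,0.0005,0.0005,-0.0001,0],[-10.8,-0.5,0.6,0.0005,0.0005,-0.0001,0],[-10.8,-0.5,0.6,0.0005,0.0005,-0.0001,0],[-10.8,-0.5,0.6,0.0005,0.0005,-0.0001,0],[-10.8,-0.5,0.6,0.0005,0.0005,-0.0001,0],
```

```bash
python3 -m handwheel '[[-5,-1,1,0,0,0,0],[-5,-1,1,0,0,0,0],[-5,-1,0,0,0,0,0],[-5,0,0,0,0,0,0],[-6,0,0,0,0,0,0]]'; python3 -m handwheel '[[-8,0,0,0,0,0,0],[-10,0,0,0,0,0,0],[-10,0,0,0,0,0,0],[-8,0,0,0,0,0,0],[-6,0,0,0,0,0,0]]'
python3 - <<'E'
from fit import *
rows(target_f=(-82,0,86),n=3)
E
```

```text
clock: 5.52
position: [0.4436, 0.0415, 0.0871]
eef_rot: [[-0.577, 0.817, 0.004], [0.817, 0.577, -0.001], [-0.003, 0.003, -1.0]]
ft_force: [-2.8, 3.3, 3.2]
opening: 0.005
finger_force: 1.9
clock: 6.15
position: [0.468, 0.0068, 0.0871]
eef_rot: [[-0.576, 0.817, 0.004], [0.817, 0.576, -0.001], [-0.003, 0.003, -1.0]]
ft_force: [-2.5, 3.5, 0.1]
opening: 0.005
finger_force: 1.9
dist mm 18.114280635179725 deg/row 0.08602347380369631
[-6.0,0.1,0.4,0.0010,0.0011,-0.0001,0],[-6.0,0.1,0.4,0.0010,0.0011,-0.0001,0],[-6.0,0.1,0.4,0.0010,0.0011,-0.0001,0],
```

```bash
python3 -m handwheel '[[-6,0,0,0,0,0,0],[-5,0,0,0,0,0,0],[-4,0,0,0,0,0,0],[-2,0,0,0,0,0,0]]'; python3 -m handwheel '[[-2,0,0,0,0,0,0],[0,0,0,0,0,0,0]]';python3 - <<'E'
from fit import *
rows(target_f=(-82,0,86),n=1)
E
```

```text
clock: 6.75
position: [0.4776, -0.0068, 0.0872]
eef_rot: [[-0.576, 0.817, 0.004], [0.817, 0.576, -0.001], [-0.003, 0.003, -1.0]]
ft_force: [-2.1, 3.6, -0.5]
opening: 0.003
finger_force: 1.8
clock: 7.0
position: [0.4781, -0.0075, 0.0872]
eef_rot: [[-0.577, 0.817, 0.003], [0.817, 0.577, -0.0], [-0.002, 0.002, -1.0]]
ft_force: [-6.5, 7.1, 2.3]
opening: 0.006
finger_force: 4.8
dist mm 1.452757413605748 deg/row 0.18972159066029362
[-0.8,0.2,1.2,0.0025,0.0020,0.0010,0],
```

The force rose to about 10 N and motion stopped 0.8 mm short of the predicted home, so it's against the stop. I'll confirm with a small extra push, then back off and lift.

```bash
python3 -m handwheel '[[-1.5,0,0,0,0,0,0],[0,0,0,0,0,0,0]]'; python3 -m handwheel '[[6,0,0,0,0,0,0],[12,0,-10,0,0,0,0],[5,0,-40,0,0,0,0],[0,0,-45,0,0,0,0],[0,0,-30,0,0,0,0]]';python3 - <<'E'
from fit import *
rows(target_f=(-12,0,210),n=5,yaw=np.radians(90))
E
```

```text
clock: 7.35
position: [0.4781, -0.0076, 0.0872]
eef_rot: [[-0.578, 0.816, 0.002], [0.816, 0.578, 0.001], [-0.0, 0.002, -1.0]]
ft_force: [-12.2, 14.4, 10.8]
opening: 0.003
finger_force: 9.6
clock: 7.98
position: [0.4661, 0.0099, 0.2149]
eef_rot: [[-0.577, 0.817, 0.007], [0.817, 0.577, -0.001], [-0.005, 0.005, -1.0]]
ft_force: [-0.3, -0.6, -0.2]
opening: 0.005
finger_force: 0.0
dist mm 91.47189520987001 deg/row 7.042062469046627
[-18.2,-0.2,1.3,0.0018,0.0010,0.1229,0],[-18.1,2.0,1.3,0.0018,0.0010,0.1229,0],[-17.8,4.2,1.3,0.0018,0.0010,0.1229,0],[-17.1,6.4,1.2,0.0018,0.0010,0.1229,0],[-16.2,8.4,1.2,0.0018,0.0010,0.1229,0],
```

```bash
python3 -m handwheel '[[-18.2,-0.2,0,0.002,0.001,0.123,0],[-18.1,2,0,0.002,0.001,0.123,0],[-17.8,4.2,0,0.002,0.001,0.123,0],[-17.1,6.4,0,0.001,0.001,0.123,0],[-16.2,8.4,0,0.001,0.001,0.123,0]]'; python3 -m handwheel '[[0,0,0,0,0,0,0]]'
python3 - <<'E'
from fit import *
rows(target_f=(-12,0,112),n=3,yaw=np.radians(90))
ims=[]
for n,(x0,y0) in {'side':(190,110),'wrist':None or (150,110)}.items():
    ims.append(imaging.camera(n)['color'][y0:y0+200,x0:x0+260])
cv2.imwrite('pics/c.png',cv2.resize(np.hstack(ims)[:,:,::-1],None,fx=1.5,fy=1.5))
E
```

```text
clock: 8.7
position: [0.5175, -0.066, 0.2121]
eef_rot: [[0.004, 1.0, -0.005], [1.0, -0.004, 0.001], [0.001, -0.005, -1.0]]
ft_force: [-0.2, 0.0, -0.0]
opening: 0.003
finger_force: 0.0
clock: 8.82
position: [0.5175, -0.0663, 0.2119]
eef_rot: [[0.002, 1.0, -0.005], [1.0, -0.002, 0.001], [0.001, -0.005, -1.0]]
ft_force: [-1.0, 0.5, -0.3]
opening: 0.003
finger_force: 0.0
dist mm 100.09258910100729 deg/row 0.10974562852287585
[-0.1,0.9,33.4,-0.0017,-0.0005,0.0007,0],[-0.1,0.8,33.4,-0.0017,-0.0005,0.0007,0],[-0.1,0.8,33.4,-0.0017,-0.0005,0.0007,0],
```

View pics/c.png

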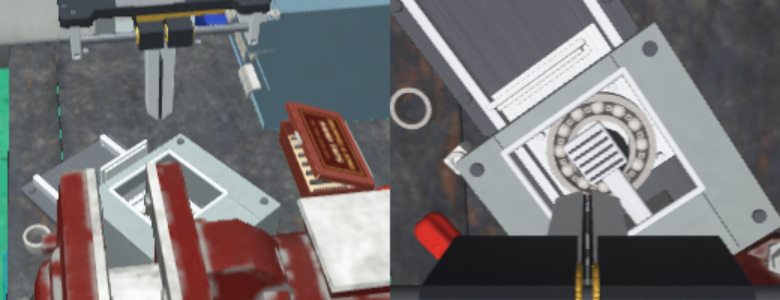

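The carriage is home, with the bearing centred under the window in the wrist view at (600,150). The fingertips are above the pad and the body is clear of the vise. Lowering to press.

```bash
python3 -m handwheel '[[0,0.8,30,-0.002,0,0,0],[0,0.8,35,-0.002,0,0,0],[0,0.8,30,-0.001,0,0,0],[0,0,6,0,0,0,0]]'; python3 -m handwheel '[[0,0,3,0,0,0,0],[0,0,4,0,0,0,0],[0,0,5,0,0,0,0],[0,0,5,0,0,0,0]]'
python3 - <<'E'
from fit import *
rows(target_f=(-12,0,72),n=4,yaw=np.radians(90))
E
```

```text
clock: 9.52
position: [0.5184, -0.065, 0.11]
eef_rot: [[-0.001, 1.0, -0.002], [1.0, 0.001, 0.002], [0.002, -0.002, -1.0]]
ft_force: [0.4, -0.9, 0.4]
opening: 0.006
finger_force: 0.0
clock: 10.02
position: [0.5198, -0.0655, 0.0944]
eef_rot: [[0.001, 1.0, 0.001], [1.0, -0.001, 0.001], [0.001, 0.001, -1.0]]
ft_force: [-1.8, 1.4, 5.6]
opening: 0.003
finger_force: 2.6
dist mm 22.049883421025285 deg/row 0.02313404033598738
[0.0,-0.1,5.5,0.0001,-0.0004,-0.0001,0],[0.0,-0.1,5.5,0.0001,-0.0004,-0.0001,0],[0.0,-0.1,5.5,0.0001,-0.0004,-0.0001,0],[0.0,-0.1,5.5,0.0001,-0.0004,-0.0001,0],
```

```bash
python3 -m handwheel '[[0,0,5,0,0,0,0],[0,0,5,0,0,0,0],[0,0,5,0,0,0,0],[0,0,3,0,0,0,0],[0,0,0,0,0,0,0]]'; python3 -m handwheel '[[0,0,2,0,0,0,0],[0,0,2,0,0,0,0],[0,0,0,0,0,0,0]]'
```

```text
clock: 10.75
position: [0.5195, -0.0654, 0.0761]
eef_rot: [[0.0, 1.0, 0.0], [1.0, -0.0, 0.001], [0.001, 0.0, -1.0]]
ft_force: [0.1, 0.5, -0.4]
opening: 0.006
finger_force: 0.2
clock: 11.12
position: [0.5196, -0.0656, 0.0722]
eef_rot: [[0.001, 1.0, 0.0], [1.0, -0.001, 0.001], [0.001, 0.0, -1.0]]
ft_force: [-1.3, 1.8, 2.7]
opening: 0.004
finger_force: 1.5
```

```bash
python3 -m handwheel '[[0,0,1.5,0,0,0,0],[0,0,1,0,0,0,0],[0,0,0,0,0,0,0]]'; python3 -m handwheel '[[0,0,1.5,0,0,0,0],[0,0,0,0,0,0,0]]'
```

```text
clock: 11.5
position: [0.5198, -0.0656, 0.0708]
eef_rot: [[0.001, 1.0, 0.001], [1.0, -0.001, 0.001], [0.001, 0.001, -1.0]]
ft_force: [-8.2, 3.0, 25.9]
opening: 0.004
finger_force: 13.2
clock: 11.75
position: [0.52, -0.0655, 0.0702]
eef_rot: [[0.001, 1.0, 0.001], [1.0, -0.001, 0.0], [0.0, 0.001, -1.0]]
ft_force: [-14.5, 3.5, 45.8]
opening: 0.004
finger_force: 23.3
```

The force rose sharply at TCP z≈0.071, so the lever is on its stop. Raising straight up and checking.

```bash
python3 -m handwheel '[[0,0,-6,0,0,0,0],[0,0,-20,0,0,0,0],[0,0,-40,0,0,0,0],[0,0,-45,0,0,0,0],[0,0,-40,0,0,0,0]]'; python3 -m handwheel '[[0,0,0,0,0,0,0],[0,0,0,0,0,0,0]]'
python3 - <<'E'
from fit import *
ims=[imaging.camera('side')['color'][110:310,190:450],imaging.camera('wrist')['color'][110:310,150:410]]
cv2.imwrite('pics/d.png',cv2.resize(np.hstack(ims)[:,:,::-1],None,fx=1.5,fy=1.5))
E
```

```text
clock: 12.38
position: [0.5194, -0.0661, 0.2207]
eef_rot: [[0.001, 1.0, 0.001], [1.0, -0.001, 0.001], [0.001, 0.001, -1.0]]
ft_force: [0.6, -0.1, -1.1]
opening: 0.007
finger_force: 0.0
clock: 12.62
position: [0.5191, -0.0662, 0.2186]
eef_rot: [[0.001, 1.0, -0.0], [1.0, -0.001, 0.001], [0.001, -0.0, -1.0]]
ft_force: [-0.5, 0.3, -0.7]
opening: 0.005
finger_force: 0.0
```

View pics/d.png

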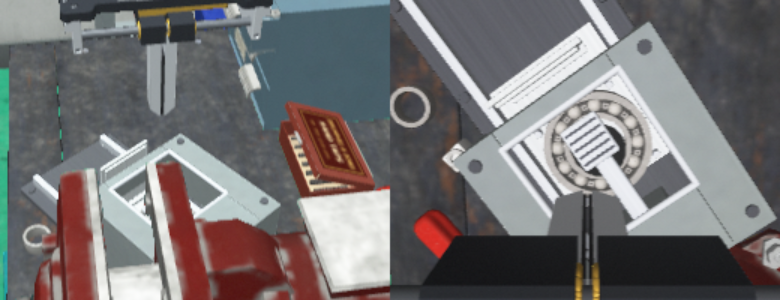

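The wrist view shows the pad lower and smaller at (590,142), the bearing seated at (600,145), the plate still home, and the loose parts where they were. Handing in.

```bash
python3 -c "
from cell import order; print(order.job_done())"
```

```text
the job is handed in; nothing more can be done
None
```

The carriage is pushed home and the hold-down lever pressed down, each until the force rose sharply at its stop; I handed the job in at about 13 s with the arm clear, and no verdict was returned.

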